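# Slide the tacky bollard into the drying rack

### The arm

A 6-joint arm with a two-finger parallel gripper is mounted at the origin on the work surface. World frame = base frame: x ahead of the robot, y to its left, z up, the work surface at z = 0. Lengths are in m, angles in rad, forces in N, time in s.
With the tool pointing down it reaches from about 0.325 to 1 m from the base axis. Payload 5.1 kg.
Tool frame: the origin (TCP) lies at the very end of the fingers, on their centre line; the grasp point (between the pads) lies 19 mm behind it; z points along the fingers, y is the line along which they close (so a half turn about z gives the same grasp; the last joint's range is limited). The gripper opens to 85 mm and grips with 20 to 120 N. Pads are 22 mm wide; open, the fingers measure 114 mm over their backs; the gripper's body (76 mm by 85 mm) begins 54 mm behind the grasp point. The pads swing forward as they close: fully open they stand 13 mm farther back than shut.
Start: joints at [-1.305, 0.124, 1.65, -0, 1.367, -0.083], TCP at [0.222, -0.611, 0.231] pointing down, gripper open.
Joint ranges: [-2.61, 2.61], [-1.02, 2.33], [0.03, 2.71], [-1.35, 4.49], [0.32, 2.68], [-2.91, 2.91]. Speed limits (rad/s): [2.57, 2.57, 3.14, 3.14, 3.14, 3.14].

### API

Orientations are given as a unit quaternion [w, x, y, z].
In Python, from bench import ctrl, solver, get_image, calibration gives the robot as it stands. Calls block until the motion is done:
- ctrl.movep(position, orientation): joint-space move of the TCP to a pose.
- ctrl.move_linear(position, orientation=None, v=0.15): straight line of the TCP; orientation=None keeps the orientation; v is the mean speed in m/s.
- ctrl.movej(angles): joint-space move.
- ctrl.set_gripper(opening): finger opening in m; the grip force is fixed at half the most; returns when the fingers have stopped.
- ctrl.hold(seconds).
- solver.inverse_kinematics(position, orientation): joint angles nearest the present ones, or None.
- get_image(name): name is "scene" or "top" or "wrist"; returns (picture, depth): 384x512x3 uint8, red, green, blue; 384x512 float32, m along the optical axis (not along the pixel's ray), 0 where there is no reading.
- calibration(name): a dict with "mtx" (3x3 intrinsics, pixels), "R" (3x3) and "t" (3): a world point X has camera coordinates R X + t; the wrist camera has in their place "tool_from_camera" (4x4, takes a point from camera to tool coordinates, whose origin is the TCP and whose axes are the flange's). Camera axes: x right, y down, z forward; pixel columns grow to the right and rows downward; lengths in m; the calibration is good to about 2 mm. The wrist camera is an equidistant fisheye: a pixel r from the principal point sees the ray r / f radians off the axis. A picture is of the moment at which its call begins: read the wrist's pose just before it. calibration takes no time and is no camera call.
A pose or a line that the arm cannot do raises ctrl.IKError and nothing moves.
- ctrl.finish_job(): hands the job in; it is judged then, once.
Readings, each from a call of its own:
- ctrl.read_t(): time.
- ctrl.read_joints(): joint angles.
- ctrl.read_dq(): joint speeds.
- ctrl.read_tau(): joint torques, N m.
- ctrl.read_tool_pos(): TCP position.
- ctrl.read_eef_rot(): TCP orientation.
- ctrl.read_wrist_force(): force on the tool from outside, world axes, zero at the start.
- ctrl.read_wrist_torque(): the same for the moment, N m.
- ctrl.read_opening(): finger opening in m.
- ctrl.read_gripper_force(): force on a finger pad.
Only numpy, scipy, OpenCV 4.12 (cv2) and the standard library are available. Lean on these libraries where they do the work, as an engineer would, in place of code of your own. Each camera call takes 0.05 s, during which the arm holds its last target. There are 200 camera calls.

### The job

The varnish on the cherry bollard left standing out on the bench is still tacky. With the fingertips, push it low on its bare wooden foot so that it slides steadily and upright across the bench into the free bay of the drying rack, until its foot is fully home against the back batten, then draw the fingers away. Never pick it up, let it tip or touch its varnished part, and leave the other bollards, the paint tin and the hammer where they are.

Things in the scene. Friction and masses are not known exactly. Their poses are not given: they have to be found in the camera images.
- bollard: the tall narrow cherry bollard to be moved, standing by itself out on the bench: 150 mm tall, about 105 g. Its bare, pale foot, a plain disc 46 mm in diameter and 22 mm high, is its widest part; all above is dark varnished wood. Origin at the centre of its underside, z up. On this bench (friction about 0.6) it tips if pushed higher than about 30 mm
- bollard_varnish: the tacky varnished part of the same bollard, above its foot: a waisted stem 25 to 35 mm in diameter with a mushroom head 40 mm in diameter. Origin on its axis at its lower end, 22 mm above the bollard's underside. Nothing may touch it
- rack: drying rack fixed to the bench: pine battens 16 mm high round three floorless bays in a row. Origin on the bench at mid-rack; x points into the bays, y along the row. Mouths at x = -42.5 mm, face of the back batten at x = +30.5 mm: a foot fully home has its centre at x = +7.5 mm. Bays centred at y = -95, 0, +95 mm, 85 mm wide between dividers 10 mm thick
- card: a white square of waxed drip paper, 70 x 78 mm, flat on the bench in the free bay (too thin to hinder sliding). Origin at its centre, within 2 mm of where the centre of the foot stands when it is fully home in the middle of that bay; its x axis points to the back batten like the rack's
- dry_a: a finished bollard of the same shape, standing in one of the bays; leave it alone
- dry_b: another finished bollard of the same shape, standing in another bay; leave it alone
- tin: red enamel paint tin, 68 mm in diameter, 73 mm high, origin at the centre of its underside; leave it alone
- hammer: copper-headed rivet hammer lying flat, 250 mm long, its handle along its x axis with the 88 mm head across at +x, 26 mm high, origin on the bench under mid-length; leave it alone. (Not listed: a fixed bench vise with a level mast, 130 mm high in all, at the right edge of the bench, wholly at y below -0.47 m and clear of the work)
Not all that is in view belongs to the job. Leave any blue, grey or turquoise look-alike of the bollard alone.

How it is judged:
By the outcome, as a careful person would: the job done as asked, in the order asked, and still so for the second after the job is handed in, with the robot touching nothing.
It also fails if it takes over 64 s, if anything falls off the work surface, if the arm or the gripper's body presses on something with over 40 N, if the wrist force passes 120 N, or if a joint passes its speed limit or range.

## Working session

There is one attempt and no reset: what is moved stays moved. The work goes in short steps, each a Python script; the robot and the scene stay as the last script left them, time stands still between calls to the robot, and variables do not carry over. Pictures are saved under pics/ and viewed, at most 10 in all, crops included, and the job is handed in when it is done.

```bash
mkdir -p pics; ls; cat > h.py <<'E'
import numpy as np, cv2
from bench import ctrl, solver, get_image, calibration
def shot(name,fn):
    im,d=get_image(name); cv2.imwrite('pics/'+fn+'.png',im[:,:,::-1]); np.save('pics/'+fn+'.npy',d); return im,d
def cloud(name,d):
    c=calibration(name); K=c['mtx']; v,u=np.mgrid[:d.shape[0],:d.shape[1]]
    p=np.stack([(u-K[0,2])/K[0,0]*d,(v-K[1,2])/K[1,1]*d,d],-1)
    return (p-c['t'])@c['R']
E
python3 - <<'E'
from h import *
for n in('scene','top'):
    im,d=shot(n,n+'0'); c=calibration(n); print(n,c['mtx'].round(1).tolist(),(-c['R'].T@c['t']).round(3), d.min(),d.max())
a=cv2.imread('pics/scene0.png');b=cv2.imread('pics/top0.png')
cv2.imwrite('pics/s1.png',cv2.resize(a,(800,600),interpolation=cv2.INTER_CUBIC))
cv2.imwrite('pics/t1.png',cv2.resize(b,(800,600),interpolation=cv2.INTER_CUBIC))
print(ctrl.read_t())
E
```

```text
pics
scene [[469.9, 0.0, 259.0], [0.0, 469.9, 188.3], [0.0, 0.0, 1.0]] [ 1.194 -0.497  1.105] 0.0 3.429762
top [[461.1, 0.0, 249.4], [0.0, 461.1, 188.7], [0.0, 0.0, 1.0]] [0.344 0.046 1.174] 0.0 2.1757352
0.1
```

View pics/s1.png

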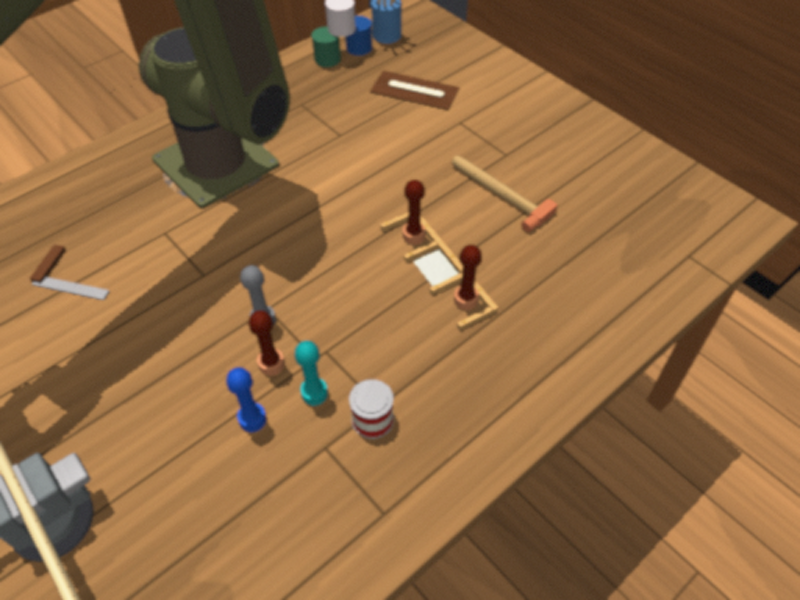

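View pics/t1.png

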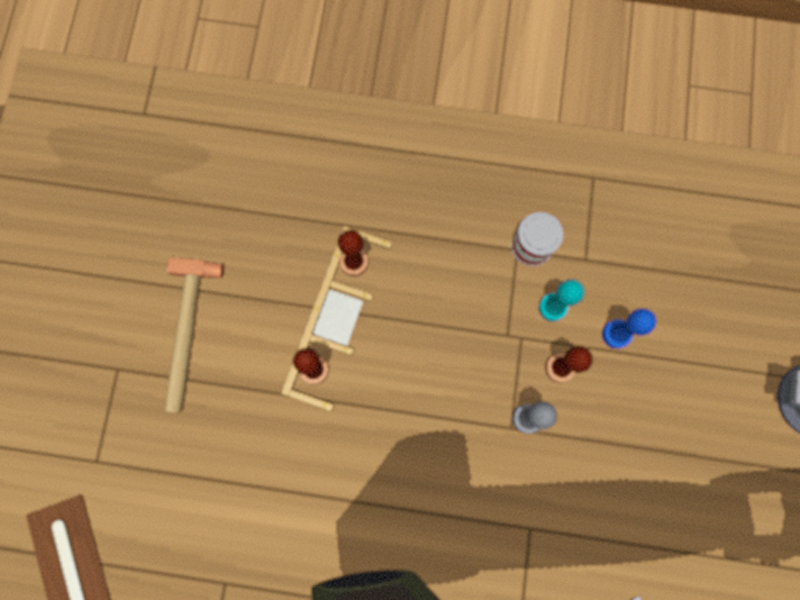

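Candidates in the top view (800x600): cherry bollard standing alone (foot 562,368). Look-alikes are grey (527,417), turquoise (555,305) and blue (618,335). The two racked cherries are dry_a/dry_b at (353,262) and (313,370). The free bay is the middle one, with the card at (339,318). Next I check the choice in a close crop and measure.

```bash
python3 - <<'E'
from h import *
im=cv2.imread('pics/top0.png'); 
a=cv2.resize(im[175:285,320:430],(600,600),interpolation=cv2.INTER_CUBIC)  # x5.4545
cv2.imwrite('pics/c1.png',a)
b=cv2.resize(im[138:270,175:260],(386,600),interpolation=cv2.INTER_CUBIC) # x4.545
cv2.imwrite('pics/c2.png',np.hstack([b]))
d=np.load('pics/top0.npy');P=cloud('top',d)
hsv=cv2.cvtColor(im,cv2.COLOR_BGR2HSV)
def rep(n,m):
    p=P[m]; print(n,len(p),p.mean(0).round(4),p.min(0).round(4),p.max(0).round(4))
z=P[...,2]
# tops & feet of tall things by height
n,l,s,c=cv2.connectedComponentsWithStats(((z>.115)&(z<.2)&(d>0)).astype(np.uint8))
for i in range(1,n):
    if s[i,4]>15: rep('head %s'%c[i].round(1),l==i)
m=(im.min(2)>185)&(z<.01); m[:, :190]=0; m[:,260:]=0
rep('card',m)
pts=P[m][:,:2].astype(np.float32); print(cv2.minAreaRect(pts*1000))
E
```

```text
head [224.1 154.8] 231 [0.6353 0.1433 0.1416] [0.6193 0.1251 0.1193] [0.6553 0.1639 0.1533]
head [364.8 186.7] 247 [ 0.608 -0.188  0.141] [ 0.5916 -0.2077  0.1195] [ 0.6306 -0.1715  0.1535]
head [410.3 205.4] 261 [ 0.5797 -0.2947  0.1408] [ 0.5635 -0.3153  0.1156] [ 0.6006 -0.2792  0.1536]
head [369.9 229.3] 258 [ 0.5116 -0.2084  0.1413] [ 0.4945 -0.229   0.1183] [ 0.5327 -0.1924  0.1543]
head [195.6 230.6] 252 [0.4514 0.1786 0.1419] [0.4333 0.1605 0.1216] [0.4724 0.1998 0.1526]
head [346.9 265.2] 262 [ 0.4246 -0.1654  0.1419] [ 0.4062 -0.1886  0.117 ] [ 0.4443 -0.149   0.1522]
head [234.4 366.3] 77 [0.1869 0.0482 0.187 ] [0.1753 0.0036 0.1658] [0.1972 0.0895 0.1998]
card 649 [0.5447 0.1572 0.0006] [ 0.5038  0.1224 -0.0057] [0.5869 0.1916 0.0071]
((545.1187744140625, 156.90579223632812), (58.41248321533203, 77.49894714355469), 79.53213500976562)
```

View pics/c1.png

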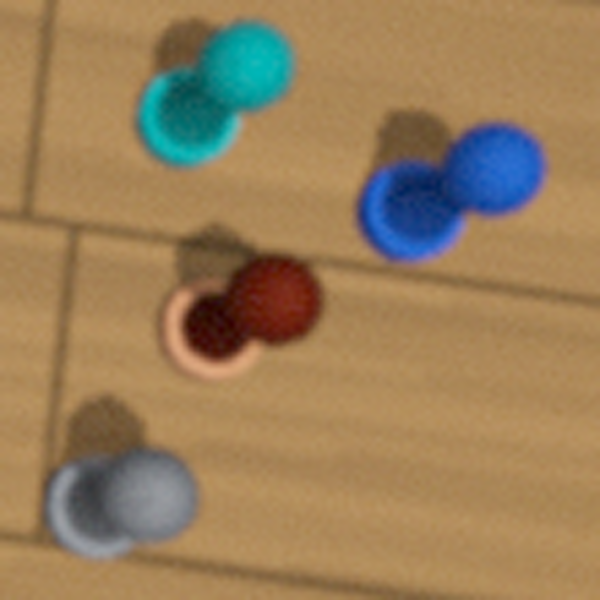

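View pics/c2.png

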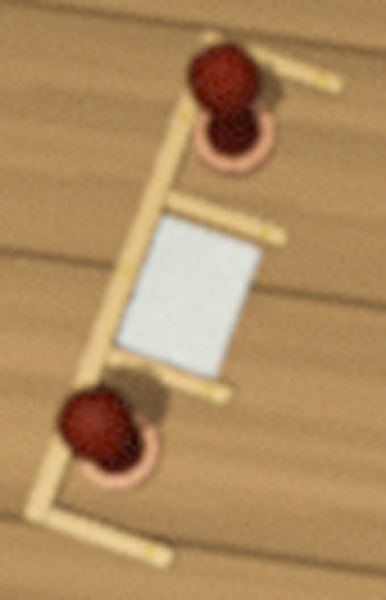

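The crop confirms the lone cherry bollard with its pale foot centred at crop (210,330). The rack crop shows the card's corners at (165,220), (260,250), (217,375) and (118,343), and the divider ends at (280,237) and (226,394).

```bash
cat >> h.py <<'E'
def pix(name,u,v,z):
    c=calibration(name); r=c['R'].T@np.linalg.solve(c['mtx'],[u,v,1.]); o=-c['R'].T@c['t']
    return o+r*(z-o[2])/r[2]
def pose(d,tilt):  # d = unit horizontal push dir; tool y horizontal
    th=np.radians(tilt); z=np.array([*(np.sin(th)*d),-np.cos(th)]); x=np.array([*(np.cos(th)*d),np.sin(th)])
    y=np.cross(z,x)
    from scipy.spatial.transform import Rotation as R
    return [R.from_matrix(np.stack([s*x,s*y,z],1)).as_quat()[[3,0,1,2]] for s in(1,-1)]
E
python3 - <<'E'
from h import *
B=pix('top',320+210/5.4545,175+330/5.4545,.022);print('bollard',B.round(4))
f=lambda u,v,z:pix('top',175+u/4.545,138+v/4.545,z)[:2]
C=[f(*p,0) for p in((165,220),(260,250),(217,375),(118,343))]
c=np.mean(C,0);print('card',c.round(4),'sides',[np.linalg.norm(C[i]-C[i-1]).round(4) for i in range(4)])
D=[f(*p,.016) for p in((280,237),(226,394),(168,200),(110,357))]
yv=(D[0]-D[1]); print('dividers',np.linalg.norm(yv), (D[0]+D[1])/2)
for v in (C[0]-C[1],C[3]-C[2],D[2]-D[0],D[3]-D[1]): print(np.degrees(np.arctan2(v[1],v[0])))
for v in (C[0]-C[3],C[1]-C[2],yv): print(np.degrees(np.arctan2(v[1],v[0]))+90)
g=c-B[:2];print('dir',np.degrees(np.arctan2(g[1],g[0])),np.linalg.norm(g))
# depth check in scene for foot
im=cv2.imread('pics/scene0.png');print(calibration('scene')['R']@B+calibration('scene')['t'])
q=calibration('scene')['mtx']@(calibration('scene')['R']@B+calibration('scene')['t']);print('scene px x1.5625',q[:2]/q[2]*1.5625)
for yaw in (65,70,75):
  d=np.array([np.cos(np.radians(yaw)),np.sin(np.radians(yaw))])
  for t in (30,35,40,45):
    for k,q in enumerate(pose(d,t)):
      s=[solver.inverse_kinematics(p,q) for p in ([*(B[:2]-d*.07),.012],[*(B[:2]-d*.25),.25],[*(c-d*.03),.012])]
      print(yaw,t,k,[None if j is None else np.round(j,2).tolist() for j in s])
print(ctrl.read_joints())
E
```

```text
bollard [ 0.5114 -0.2111  0.022 ]
card [0.544  0.1547] sides [np.float64(0.0757), np.float64(0.0573), np.float64(0.0758), np.float64(0.0591)]
dividers 0.09393026455718569 [0.5362001  0.11660049]
80.61962701646976
80.44990852714963
79.82176745495086
80.69664516843939
78.8262753315268
80.18746343792301
80.1089451495289
dir 84.90546515464304 0.36732511607376656
[-0.23750671  0.10730295  1.28590384]
scene px x1.5625 [269.08436262 355.56011086]
65 30 0 [[-0.85, 0.27, 1.96, 0.52, 1.19, -0.67], [-1.1, 0.16, 1.64, 0.41, 1.67, -0.69], [-0.11, 0.06, 2.21, 0.7, 0.83, -0.14]]
65 30 1 [[-0.85, 0.27, 1.96, 0.52, 1.19, 2.47], [-1.1, 0.16, 1.64, 0.41, 1.67, 2.45], None]
65 35 0 [[-0.88, 0.3, 1.94, 0.58, 1.24, -0.73], [-1.12, 0.19, 1.63, 0.47, 1.72, -0.71], [-0.15, 0.07, 2.23, 0.83, 0.85, -0.28]]
65 35 1 [[-0.88, 0.3, 1.94, 0.58, 1.24, 2.41], [-1.12, 0.19, 1.63, 0.47, 1.72, 2.43], [-0.15, 0.07, 2.23, 0.83, 0.85, 2.86]]
65 40 0 [[-0.91, 0.34, 1.93, 0.64, 1.3, -0.78], [-1.14, 0.23, 1.61, 0.52, 1.77, -0.73], [-0.19, 0.08, 2.24, 0.95, 0.88, -0.41]]
65 40 1 [[-0.91, 0.34, 1.93, 0.64, 1.3, 2.36], [-1.14, 0
[... 1695 characters left out ...]
86, 0.52, 1.32, 2.32], [-1.05, 0.31, 1.48, 0.43, 1.79, 2.35], [-0.16, 0.13, 2.16, 0.78, 0.95, 2.74]]
75 40 0 [[-0.87, 0.41, 1.84, 0.57, 1.38, -0.86], [-1.07, 0.35, 1.46, 0.48, 1.84, -0.8], [-0.2, 0.15, 2.17, 0.87, 0.99, -0.5]]
75 40 1 [[-0.87, 0.41, 1.84, 0.57, 1.38, 2.28], [-1.07, 0.35, 1.46, 0.48, 1.84, 2.34], [-0.2, 0.15, 2.17, 0.87, 0.99, 2.64]]
75 45 0 [[-0.9, 0.45, 1.81, 0.61, 1.44, -0.89], [-1.09, 0.38, 1.45, 0.53, 1.9, -0.81], [-0.24, 0.18, 2.17, 0.96, 1.04, -0.6]]
75 45 1 [[-0.9, 0.45, 1.81, 0.61, 1.44, 2.25], [-1.09, 0.38, 1.45, 0.53, 1.9, 2.33], [-0.24, 0.18, 2.17, 0.96, 1.04, 2.54]]
[-1.30461315e+00  1.24402614e-01  1.65154748e+00  4.12737934e-05
  1.36751211e+00 -8.26040157e-02]
```

```bash
python3 - <<'E'
from h import *
print(calibration('wrist')['tool_from_camera'].round(3).tolist(), calibration('wrist')['mtx'].round(1).tolist())
a=np.radians(80.3); d=np.array([np.cos(a),np.sin(a)]); B=np.array([.5113,-.2108])
q=pose(d,40)[0]; zt=np.array([*(np.sin(np.radians(40))*d),-np.cos(np.radians(40))])
T=np.array([*(B-d*.060),.014])
assert all(solver.inverse_kinematics(T-zt*s,q) is not None for s in(0,.1,.2,.3))
ctrl.set_gripper(.026)
ctrl.movep(T-zt*.28,q); print(ctrl.read_tool_pos(),ctrl.read_wrist_force(),ctrl.read_opening())
ctrl.move_linear(T,v=.12); print(ctrl.read_tool_pos(),ctrl.read_wrist_force(),ctrl.read_t())
ims=[shot(n,n+'1')[0][:,:,::-1] for n in('wrist','scene','top')]
w=cv2.resize(ims[0],(400,300)); 
s=cv2.resize(ims[1][190:280,120:240],(400,300),interpolation=3); t=cv2.resize(ims[2][190:280,330:450],(800,600),interpolation=3)
cv2.imwrite('pics/m1.png',np.vstack([np.hstack([w,s]),cv2.resize(t,(800,600))[150:450]]))
E
```

```text
[[0.0, -0.956, -0.293, 0.074], [1.0, -0.0, 0.0, 0.001], [-0.0, -0.293, 0.956, -0.142], [0.0, 0.0, 0.0, 1.0]] [[297.3, 0.0, 255.3], [0.0, 297.3, 191.2], [0.0, 0.0, 1.0]]
[ 0.47042068 -0.4478201   0.2286505 ] [-1.08077437 -0.65179773  0.29660836] 0.02584946347810408
[ 0.50139635 -0.27042247  0.01439065] [ 0.10890046  0.17476597 -0.48707588] 4.3
```

View pics/m1.png

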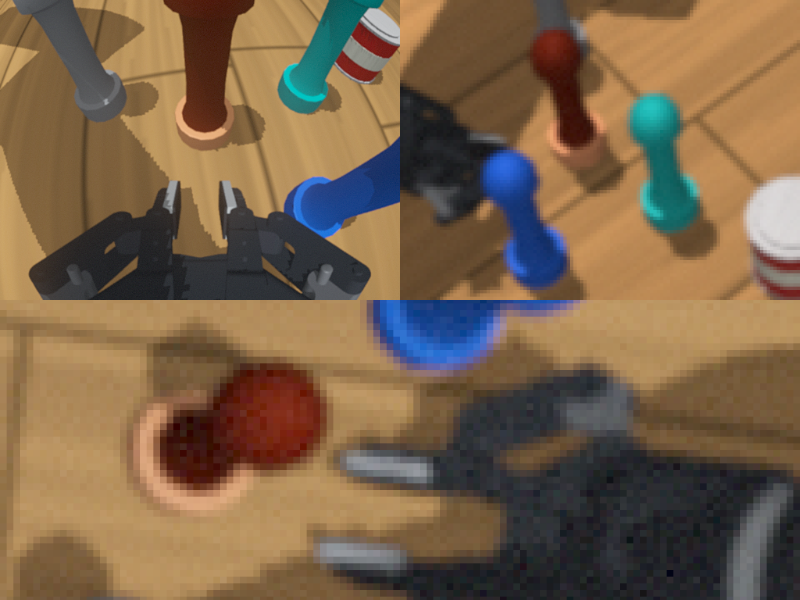

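The wrist and top crops show the open fingers centred behind the cherry foot, clear of the blue and grey ones. The top crop has the tips at (332,504) and the foot at (190,450). Next I check the tip height from depth.

```bash
python3 - <<'E'
from h import *
d=np.load('pics/top1.npy');P=cloud('top',d);im=cv2.imread('pics/top1.png')
tcp=np.array([.5014,-.2704]);a=np.radians(80.3);dv=np.array([np.cos(a),np.sin(a)]);lv=np.array([-dv[1],dv[0]])
r=P[...,:2]-tcp; f=r@dv*1000;l=r@lv*1000;z=P[...,2]*1000
m=(f>-45)&(f<20)&(abs(l)<40)&(z>8)&(d>0)
for i in np.argsort(-f[m])[:22]: print(f[m][i].round(1),l[m][i].round(1),z[m][i].round(1))
E
```

```text
6.3 18.4 27.2
6.2 -13.3 24.6
5.7 15.1 22.0
5.6 15.9 31.1
5.2 -17.0 18.0
4.7 -13.3 28.4
4.5 19.9 22.2
4.4 -11.7 19.9
4.3 -16.6 24.0
3.4 17.2 24.6
3.2 19.9 26.6
2.6 -12.0 22.5
2.6 14.7 28.5
2.5 -16.9 26.2
2.2 -14.3 27.5
2.0 19.9 31.3
1.3 -16.7 31.2
1.2 16.6 25.6
1.2 -13.9 33.3
1.1 -12.2 25.9
1.1 -22.8 25.2
0.2 -20.5 24.3
```

```bash
cat >> h.py <<'E'
A=np.radians(80.3); dv=np.array([np.cos(A),np.sin(A)])
def head(guess):
    im,d=get_image('top'); P=cloud('top',d); hsv=cv2.cvtColor(im,cv2.COLOR_RGB2HSV)
    m=(P[...,2]>.115)&(P[...,2]<.17)&(np.hypot(P[...,0]-guess[0],P[...,1]-guess[1])<.035)&(im[...,0]>1.5*im[...,1])&(d>0)
    return P[m].mean(0).round(4)-[0,.0027,0], m.sum()
E
python3 - <<'E'
from h import *
B=np.array([.5113,-.2108])
go=lambda c,z=.0085,v=.05: ctrl.move_linear([*(c-dv*.025),z],v=v)
go(B-dv*.015); print(ctrl.read_tool_pos(),ctrl.read_wrist_force())
go(B-dv*.004,v=.02); print(ctrl.read_wrist_force(),head(B))
go(B+dv*.02,v=.02); print(ctrl.read_wrist_force(),head(B+dv*.02),ctrl.read_t())
ims=[shot(n,n+'2')[0][:,:,::-1] for n in('wrist','top')]
cv2.imwrite('pics/m2.png',np.hstack([cv2.resize(ims[0][80:330,130:380],(400,400)),cv2.resize(ims[1][195:255,325:385],(400,400),interpolation=3)]))
E
```

```text
[ 0.50454831 -0.24984755  0.00840757] [-0.06066567 -0.02297973 -0.35347626]
[ 0.30295875 -0.53819358  0.36014507] (array([ 0.5111, -0.2105,  0.1423]), np.int64(234))
[-0.25380777 -0.00490085  0.4969103 ] (array([ 0.5105, -0.1895,  0.1423]), np.int64(239)) 7.1667
```

View pics/m2.png

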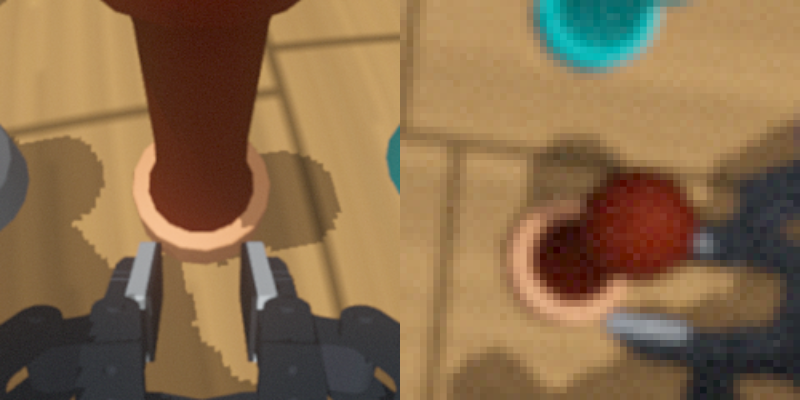

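The wrist crop shows both pads on the pale foot at (148,243) and (255,243), clear of the varnish, and the bollard is upright. I keep pushing.

```bash
python3 - <<'E'
from h import *
H=np.array([.545,.163])
go=lambda c,z=.0085,v=.05: ctrl.move_linear([*(c-dv*.025),z],v=v)
go(H-dv*.075); print(ctrl.read_wrist_force(),head(H-dv*.075),H-dv*.075,ctrl.read_t())
ims=[shot(n,n+'3')[0][:,:,::-1] for n in('wrist','top')]
cv2.imwrite('pics/m3.png',np.hstack([cv2.resize(ims[0],(400,400)),cv2.resize(ims[1][140:260,180:300],(400,400),interpolation=3)]))
E
```

```text
[-0.02451522 -0.54170086  0.71591371] (array([0.5278, 0.0852, 0.1426]), np.int64(222)) [0.5323633  0.08907224] 13.0833
```

View pics/m3.png

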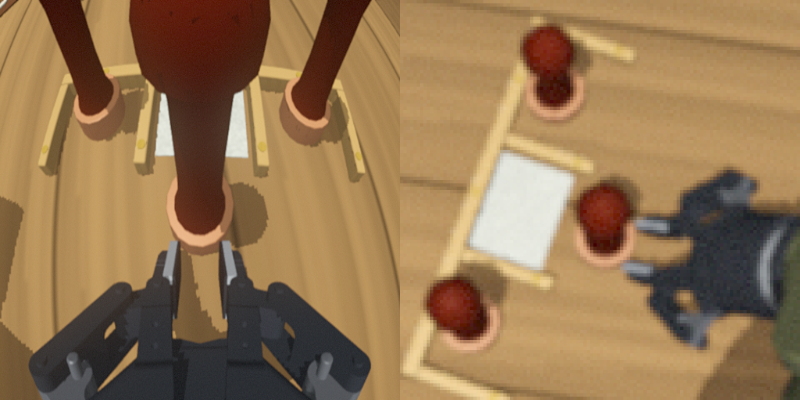

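The foot is lined up with the bay mouth: in the wrist view the dividers are at 142 and 262 and the foot is at 200. It's upright, so I go in and feel for the back batten.

```bash
python3 - <<'E'
from h import *
H=np.array([.545,.163])
go=lambda c,z=.0085,v=.05: ctrl.move_linear([*(c-dv*.025),z],v=v)
go(H-dv*.012,v=.04); base=ctrl.read_wrist_force()[:2]@dv; print(base,head(H-dv*.01))
for k in range(-11,16):
    go(H+dv*k*.001,v=.01); f=ctrl.read_wrist_force()[:2]@dv; print(k,round(f,2),end=' ')
    if f<-4: break
print(ctrl.read_t(),ctrl.read_tool_pos(),head(H))
ims=[shot(n,n+'4')[0][:,:,::-1] for n in('wrist','top')]
cv2.imwrite('pics/m4.png',np.hstack([cv2.resize(ims[0],(400,400)),cv2.resize(ims[1][140:260,180:300],(400,400),interpolation=3)]))
E
```

```text
0.22306068662720702 (array([0.5379, 0.1462, 0.1429]), np.int64(203))
-11 0.12 -10 -0.15 -9 0.41 -8 0.41 -7 -0.65 -6 0.25 -5 0.44 -4 -0.39 -3 -0.65 -2 -0.2 -1 -0.3 0 -0.76 1 -0.73 2 -4.94 18.4583 [0.54118882 0.1400123  0.00844256] (array([0.5402, 0.1592, 0.1427]), np.int64(206))
```

View pics/m4.png

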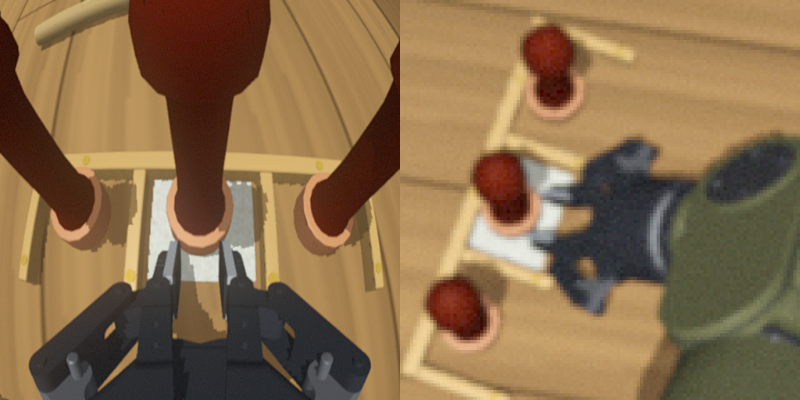

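It feels like contact at the expected spot. I'll confirm with 1 mm more and the full force vector, then withdraw along the tool axis.

```bash
python3 - <<'E'
from h import *
H=np.array([.545,.163])
go=lambda c,z=.0085,v=.05: ctrl.move_linear([*(c-dv*.025),z],v=v)
print(ctrl.read_wrist_force())
go(H+dv*.0026,v=.01);print(ctrl.read_wrist_force(),ctrl.read_wrist_torque(),head(H))
go(H-dv*.02,v=.03);print(ctrl.read_wrist_force(),head(H))
p=ctrl.read_tool_pos(); ctrl.move_linear(p-np.array([*(np.sin(np.radians(40))*dv),-np.cos(np.radians(40))])*.25,v=.1)
print(head(H),ctrl.read_t(),ctrl.read_wrist_force())
im=shot('top','top5')[0][:,:,::-1];s=shot('scene','scene5')[0][:,:,::-1]
cv2.imwrite('pics/m5.png',np.hstack([cv2.resize(im[140:240,180:280],(400,400),interpolation=3),cv2.resize(s[110:210,235:335],(400,400),interpolation=3)]))
E
```

```text
[-1.10233435 -3.27717211 -0.20429482]
[-1.39926696 -6.80469691  1.01313124] [-1.01192019  0.2342776   0.04685232] (array([0.5402, 0.1591, 0.143 ]), np.int64(208))
[-0.14408832 -0.14963002  0.09635197] (array([0.5402, 0.1593, 0.1429]), np.int64(207))
(array([0.5399, 0.1591, 0.1431]), np.int64(204)) 22.5583 [ 1.01314902  0.41212088 -0.14009014]
```

View pics/m5.png

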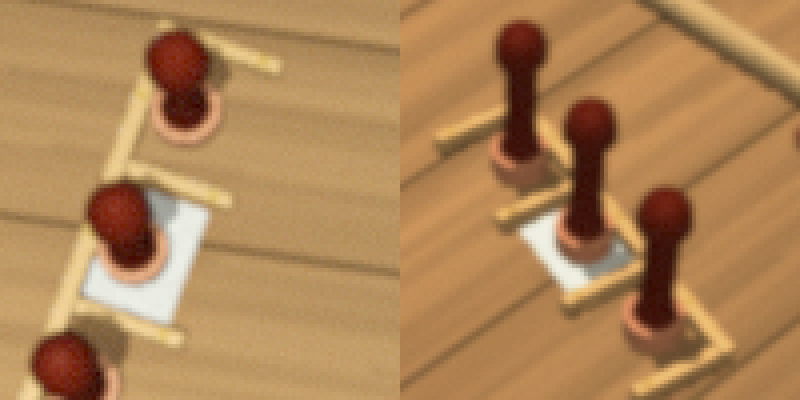

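The foot stands upright on the card at (133,250), its edge against the back batten. It didn't move under the extra push, the fingers are clear, and nothing else has shifted.

```bash
python3 -c "
from h import *
print(ctrl.finish_job())"
```

```text
the job is handed in; nothing more can be done
None
```

The cherry bollard was slid upright into the middle bay until its foot met the back batten, the fingers were withdrawn, and the job was handed in at about 23 s of the 64 s allowed.

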